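Open the carving bench's dust box

ROBOT

A 7-joint arm with a two-finger parallel gripper is mounted at the origin on the work surface. World frame = base frame: x ahead of the robot, y to its left, z up, the work surface at z = 0. Lengths are in m, angles in rad, forces in N, time in s.
With the tool pointing down it reaches from about 0.425 to 1.025 m from the base axis. Payload 3.6 kg.
Tool frame: the origin (TCP) lies at the very end of the fingers, on their centre line; the grasp point (between the pads) lies 19 mm behind it; x points along the fingers, y is the direction in which the jaws open and shut, and the axes are right-handed (so a half turn about x gives the same grasp; the last joint's range is limited). The gripper opens to 85 mm and grips with 20 to 120 N. Pads are 22 mm wide; open, the fingers measure 114 mm over their backs; the gripper's body (76 mm by 85 mm) begins 54 mm behind the grasp point. The pads swing forward as they close: fully open they stand 13 mm farther back than shut.
Start: joints at [1.248, 0.591, 0.048, 1.609, -0.033, 0.943, -0.034], TCP at [0.164, -0.706, 0.231] pointing down, gripper open.
Joint ranges: [-2.69, 2.69], [-0.47, 2.24], [-1.27, 1.36], [0.19, 2.51], [-1.53, 4.68], [0.08, 2.07], [-3.09, 3.09]. Speed limits (rad/s): [2.57, 2.57, 3.14, 3.14, 3.14, 3.14, 3.14].

INTERFACE

Orientations are given as a unit quaternion [w, x, y, z].
In Python, from workcell import status, vision, arm, cut_out gives the robot as it stands. The module is installed in compiled form; this text tells all that it offers.
- The arm moves only by the tool arm_command, never from a script. Its argument "deltas" is a list of rows, each a list of 7 numbers: the turn, a rotation vector about the tool's x, y, z in rad, then the shift along the tool's x, y, z in m, then the finger opening in m, from 0 to 0.0854. A call has 1 to 20 rows; each row is the pose to reach, as a shift and turn from the pose commanded when the call began, along the tool's axes at that moment; what a row does not reach only later rows make up. A row lasts 1/8 s, in which the tool goes at most 62.5 mm and 10.7 degrees, less where a joint would pass 70% of its speed; a pose out of reach is approached as far as the arm can. A call with a gripper value outside its range is refused whole. The fingers move at their own pace and stop on an object; "grip_force" is the grip in N (left out, the last holds). Time passes only in rows, so rows that repeat a pose let the fingers close. It gives the time, the measured TCP pose, the force and the opening at its end, in the units of the state.
- status.sense(): the state, without advancing time (a new reading comes with each control period).
- vision.snapshot(name): name is "scene" or "top" or "wrist"; returns (picture, depth): 400x640x3 uint8, red, green, blue; 400x640 float32, m along the optical axis (not along the pixel's ray), 0 where there is no reading.
- vision.calibration(name): a dict with "vfov" (degrees; the focal length in pixels is half the picture's height over the tangent of half this angle, whatever the lens; pixels are square), "cx", "cy" (the principal point, pixels), "k1" (the pictures are not rectified: a ray, as slopes to the right and down, at radius r is drawn at 1 + k1 r^2 times it, then the intrinsics apply), "eye" and "orientation" of the camera in the world. Camera axes: x right, y down, z forward; pixel columns grow to the right and rows downward; lengths in m; the calibration is good to about 2 mm. A picture is of the moment at which its call begins: read the wrist's pose just before it. calibration takes no time and is no camera call; for the wrist camera it gives the pose at the moment of the call.
- arm.finish_job(): hands the job in, once; it reports no verdict.
Trained networks look in the newest picture that a camera, given by its name, has taken for a name from the list of things; names that differ only in an ending like _2 or _b are one class to them, and where a whole thing is asked for, a point or a joint stands for the part that bears it (a point fixed in the world has none). Each returns a list of dicts, best first, with "conf" (0 to 1); they miss things now and then, are a little off and sometimes report something else, mostly with a low value. They report only what shows in the picture. A call takes as long as a camera call.
- cut_out(name, camera): "region" (400x640 bool, what is visible of it) and "box" ([centre column, centre row, width, height] in pixels, round what is visible of it).
The state is a dict: "clock": time; "qpos": joint angles; "dq": joint speeds; "joint_efforts": joint torques, N m; "tool_pos": TCP position; "eef_rot": TCP orientation; "ft_force": force on the tool from outside, world axes, zero at the start; "moment": the same for the moment, N m; "width": finger opening in m.
Only numpy, scipy, OpenCV 4.12 (cv2) and the standard library are available. Lean on these libraries where they do the work, as an engineer would, in place of code of your own. Each camera call takes 0.05 s, during which the arm holds its last target. There are 200 camera calls.

TASK

Open the dust box so that its filter can be changed: first slide the lock on its front deck all the way to its end stop, then free the cover from its hidden catch by shifting it lengthwise, whichever way it gives, and lift it off, keeping it level. Set it down gently, handle up, in the middle of the rubber mat, squarely along the mat, let go of it and leave the lock open. Leave the other things on the bench where they are.

Things in the scene. Friction and masses are not known exactly. Their poses are not given: they have to be found in the camera images.
- dust_box: Grey metal box fixed to the bench, open at the top under its cover: 100 (x) x 160 (y) x 60 mm high, walls 5 mm; origin at the centre of its underside, y along its length, z up. On its -x side a deck 60 mm wide (x), 40 mm high, carries the lock.
- box_rim (a point): Centre of the box's rim, where the cover rests, 60 mm above the box's origin. Hidden inside, at the +y or the -y end (changes, unseen from outside), a rigid catch hooks over the cover's foot. The cover shifts along y only 1.5 mm towards the catch, 12 mm away from it to a rigid stop. The catch lets go after 7.5 mm: shift it to that stop, lift straight up. Till then that end rises 2.5 mm at most.
- cover: Loose aluminium cover, 0.28 to 0.46 kg: plate 110 (x) x 190 (y) x 5 mm, with an ear 24 mm wide in the middle of its -x edge reaching x = -73 mm. Origin: centre of the plate's underside; y along its length, z up. It starts centred on the box. Below: 8 mm skirts on the long sides and two feet, at y = +-34 to 50 mm, 24 mm below the origin, on which it stands when set down.
- cover_grip (a point): Top centre of the cover's black upright handle fin, in the middle of the plate: 50 mm long (x), 14 mm thick (y), 34 mm high; pinch it across y. This point is 39 mm above the cover's origin, axes as the cover's.
- lock (a joint): Travel of the lock slide along the box's +y: it starts between 0 and 0.008 m (its steel tongue, 24 mm wide, lies over the cover's ear and bars it from rising) and runs to a rigid end stop at 0.045 m (tongue clear of the ear). Friction about 1.5 N; it stays where it is left.
- lock_knob (a point): Top centre of the lock's black square knob: 16 x 16 mm, 30 mm high, its top 104 mm above the bench; axes as the box's. The tongue's top is 30.5 mm below this point.
- mat: Black rubber mat fixed to the bench, 180 (x) x 270 (y) x 4 mm, origin at the centre of its underside, y along its length.
- block: Loose wooden carving block 75 x 100 x 22 mm with a white disc on it; origin under its centre. Leave alone.
- brush: Loose hand brush lying on the bench, handle towards its -x. Leave alone.
- handpiece: Loose black rotary engraving handpiece lying on the bench, 170 mm long, 42 mm thick. Leave alone.
- jar: Loose jar, 60 mm across, 70 mm high. Leave alone.
- dish: Loose white dish of small discs, 84 mm across, 28 mm high. Leave alone.
- offcut: Loose wooden offcut 60 x 40 x 30 mm. Leave alone.
- plaster_ring: Loose plaster ring 76 mm across, 18 mm high. Leave alone.

How it is judged:
On the way, in this order (a step that is already met when the one before it is completed fails the run):
1. the lock is slid to its end stop while the cover is still on the box (value of joint lock above 0.042 m and z of cover in the frame of dust_box below 0.066 m), for 0.2 s.
2. the cover is lifted clear of the box (z of cover in the frame of dust_box above 0.095 m and value of joint lock above 0.04 m), for 0.1 s.
At the end, for the whole second after the job is handed in: The lock is at its end stop (within 5 mm), and the cover stands on the mat on its feet, level, handle up, at rest and released, its centre within 30 mm (across) and 35 mm (along) of the mat's centre and within 0.2 rad of the mat's length, either way round (value of joint lock above 0.04 m and x of cover in the frame of mat between -0.03 and 0.03 m and y of cover in the frame of mat between -0.035 and 0.035 m and height (world z) of cover between 0.022 and 0.034 m and z of cover_grip in the frame of mat above 0.055 m and angle between cover's own z axis and vertical below 0.08 rad and angle between the y axis of cover and the y axis of mat, either way round below 0.2 rad and linear speed of cover below 0.02 m/s); the robot touches nothing.
It fails at once if the cover tips more than 0.4 rad (angle between cover's own z axis and vertical above 0.4 rad).
It fails at once if the cover is dropped or banged onto the mat (over 60 N) (contact force between cover and mat above 60 N).
It fails at once if another thing on the bench is moved by more than 30 mm (distance of any of block, brush, handpiece, jar, dish, offcut, plaster_ring from where it was at the start of the episode above 0.03 m).
It also fails if it takes over 51 s, if anything falls off the work surface, if the arm or the gripper's body presses on something with over 40 N, if the wrist force passes 120 N, or if a joint passes its speed limit or range.

## Working session

There is one attempt and no reset: what is moved stays moved. The work goes in short steps, Python scripts to look and compute and a tool call to move; the robot and the scene stay as the last step left them, time stands still between calls to the robot, and variables do not carry over. Pictures are saved under pics/ and viewed, about 8 in all and at most 12, crops included, and the job is handed in when it is done.

Besides the shell and the picture viewer there is one more tool, called by a JSON object that holds its "api" and its "payload", one argument or row to a line. arm_command: Moves the arm, as the interface text tells. Its arguments: {"type":"object","properties":{"deltas":{"type":"array"},"grip_force":{"type":"number"}},"required":["deltas"]}

```bash
mkdir -p pics
cat > h.py <<'E'
import numpy as np, cv2
from scipy.spatial.transform import Rotation as R
from workcell import status, vision, arm, cut_out
def rot(q): return R.from_quat([q[1],q[2],q[3],q[0]])
def cloud(dep,c):
    f=200/np.tan(np.radians(c["vfov"])/2)
    K=np.array([[f,0,c["cx"]],[0,f,c["cy"]],[0,0,1.]])
    v,u=np.mgrid[0:400,0:640]
    p=cv2.undistortPoints(np.stack([u,v],-1).reshape(-1,1,2).astype(np.float64),K,np.array([c["k1"],0,0,0.])).reshape(400,640,2)
    P=np.dstack([p*dep[...,None],dep])
    return P@rot(c["orientation"]).as_matrix().T+np.array(c["eye"])
def shot(name,fn=None):
    c=vision.calibration(name); im,d=vision.snapshot(name)
    if fn: cv2.imwrite("pics/"+fn,im[...,::-1])
    return im,d,cloud(d,c)
E
python3 - <<'E'
from h import *
s=status.sense(); print(s)
for n in ("top","scene"):
    c=vision.calibration(n); print(n,c)
    im,d,P=shot(n,n+".png"); np.save(n+"_P.npy",P); np.save(n+"_d.npy",d)
    for k in ("dust_box","cover","lock","mat","cover_grip","lock_knob"):
        for r in cut_out(k,n)[:2]:
            m=r["region"]&(d>0); Q=P[m]
            if len(Q)<5: continue
            mr=cv2.minAreaRect(Q[:,:2].astype(np.float32)*1000)
            print(k,round(r["conf"],2),np.round(r["box"]),m.sum(),"med",np.round(np.median(Q,0),3),"z5-95",np.round(np.percentile(Q[:,2],[5,50,95]),3),"rect mm",np.round(mr[0]),np.round(mr[1]),round(mr[2],1))
E
```

```text
{'clock': 0.0, 'qpos': array([ 1.24849039,  0.59214601,  0.0483195 ,  1.60982862, -0.03326272,
        0.94268136, -0.0336827 ]), 'dq': array([-1.10774258e-04,  8.29709099e-05, -9.33301572e-04, -7.59322670e-05,
       -1.91773302e-04, -1.10695119e-04, -1.05854244e-03]), 'joint_efforts': array([ 7.58080455e-05, -5.48688662e+01,  1.54602841e+00, -1.98119724e+01,
        9.38099198e-03,  8.67755472e-03, -8.73589840e-06]), 'tool_pos': array([ 0.16423904, -0.70530556,  0.23011972]), 'eef_rot': array([-0.07997056, -0.70232929, -0.08153943,  0.70263048]), 'ft_force': array([ 0.83060128,  0.82338107, -0.20897715]), 'moment': array([ 0.06416443, -0.04123479,  0.03173456]), 'width': 0.08533504519634703}
top {'vfov': 52.685938879896995, 'cx': 320.99032705893734, 'cy': 211.68661158895813, 'k1': -0.043583088612266646, 'eye': array([ 0.30901374, -0.00234514,  1.34462206]), 'orientation': array([ 0.07920272, -0.68933778,  0.71577266, -0.07880256])}
dust_box 0.69 [371. 230.  45.  62.] 899 med [ 0.472 -0.16   0.041] z5-95 [0.035 0.041 0.076] rect mm [ 540. -166.] [154. 193.] 88.1
dust_box 0.41 [372. 
[... 1204 characters left out ...]
[0.004 0.039 0.078] rect mm [ 519. -168.] [171. 247.] 85.8
cover 0.6 [260. 211.  68.  30.] 1855 med [ 0.566 -0.167  0.064] z5-95 [0.058 0.064 0.076] rect mm [ 543. -167.] [191. 139.] 88.6
lock 0.71 [263. 210.  55.  68.] 943 med [ 0.604 -0.167  0.038] z5-95 [0.005 0.038 0.077] rect mm [ 543. -167.] [158. 201.] 88.0
lock 0.65 [260. 187.  12.  19.] 134 med [ 0.472 -0.164  0.075] z5-95 [0.001 0.075 0.103] rect mm [ 441. -167.] [183.  30.] 3.9
mat 0.66 [383. 226.  93.  42.] 3654 med [0.591 0.19  0.004] z5-95 [0.001 0.004 0.007] rect mm [580. 194.] [273. 191.] 82.2
cover_grip 0.67 [262. 209.  65.  32.] 1815 med [ 0.566 -0.165  0.064] z5-95 [0.058 0.064 0.077] rect mm [ 540. -166.] [190. 145.] 88.6
```

Run:
```python
import cv2,numpy as np
t=cv2.imread("pics/top.png")[150:290,200:440]; s=cv2.imread("pics/scene.png")[130:290,200:460]
t=cv2.resize(t,(560,300),interpolation=3); s=cv2.resize(s,(488,300),interpolation=3)
o=np.zeros((600,560,3),np.uint8); o[:300]=t; o[300:,:488]=s; cv2.imwrite("pics/a.png",o)
```

```text
(no output)
```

View pics/a.png

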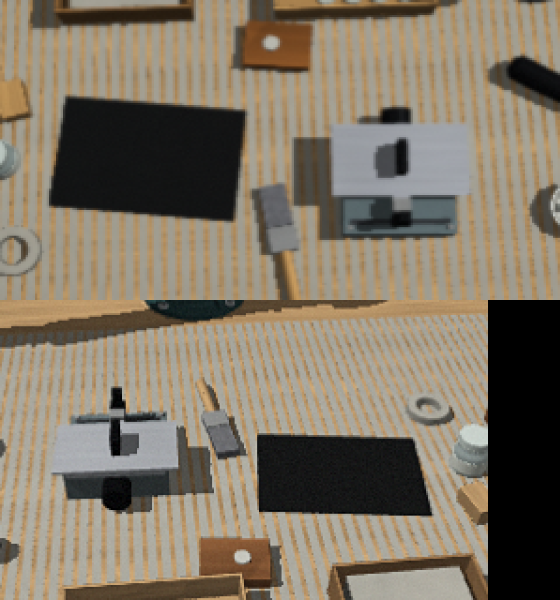

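```bash
cat >> h.py <<'E'
def tgt(yaw):  # tool x down, tool y along box +y (yaw about world z)
    y=np.array([-np.sin(yaw),np.cos(yaw),0]); x=np.array([0,0,-1.])
    return R.from_matrix(np.c_[x,y,np.cross(x,y)])
def delta(pos,yaw=None,flip=False):
    s=status.sense(); r=rot(s["eef_rot"]); t=r
    if yaw is not None: t=tgt(yaw+(np.pi if flip else 0))
    return np.round((r.inv()*t).as_rotvec(),4), np.round(r.inv().apply(np.array(pos)-s["tool_pos"]),4)
E
python3 - <<'E'
from h import *
print(rot(status.sense()["eef_rot"]).as_matrix().round(3))
for n in("top","scene"):
    P=np.load(n+"_P.npy").reshape(-1,3)
    for lab,(x0,x1) in {"knob":(.44,.50),"fin":(.51,.60)}.items():
        m=(P[:,0]>x0)&(P[:,0]<x1)&(abs(P[:,1]+.166)<.05)&(P[:,2]>(.085))&(P[:,2]<.12)
        Q=P[m]; print(n,lab,m.sum(),Q.mean(0).round(4),Q.min(0).round(3),Q.max(0).round(3)) if m.sum() else None
for f in(False,True): print(delta([.48,-.166,.25],-.02,f),delta([.50,-.166,.30],-.02,f))
E
```

```text
[[-0.     0.227 -0.974]
 [-0.    -0.974 -0.227]
 [-1.     0.     0.   ]]
top knob 35 [ 0.4627 -0.1615  0.1024] [ 0.455 -0.169  0.091] [ 0.471 -0.154  0.108]
top fin 74 [ 0.5524 -0.1652  0.0978] [ 0.529 -0.173  0.085] [ 0.58  -0.159  0.104]
scene knob 46 [ 0.4676 -0.1629  0.0973] [ 0.453 -0.171  0.086] [ 0.474 -0.156  0.104]
scene fin 79 [ 0.5603 -0.1662  0.0965] [ 0.527 -0.174  0.085] [ 0.581 -0.159  0.101]
(array([-2.8928e+00,  1.0000e-04,  1.0000e-04]), array([-0.0187, -0.4545, -0.4299])) (array([-2.8928e+00,  1.0000e-04,  1.0000e-04]), array([-0.0687, -0.4499, -0.4494]))
(array([ 2.488e-01,  0.000e+00, -1.000e-04]), array([-0.0187, -0.4545, -0.4299])) (array([ 2.488e-01,  0.000e+00, -1.000e-04]), array([-0.0687, -0.4499, -0.4494]))
```

{"api": "arm_command", "payload": {
  "deltas": [
    [0.02, 0, 0, -0.01, -0.037, -0.037, 0.085],
    [0.04, 0, 0, -0.02, -0.075, -0.075, 0.085],
    [0.06, 0, 0, -0.03, -0.115, -0.115, 0.085],
    [0.1, 0, 0, -0.04, -0.155, -0.155, 0.085],
    [0.13, 0, 0, -0.06, -0.2, -0.2, 0.085],
    [0.17, 0, 0, -0.0687, -0.25, -0.25, 0.085],
    [0.2, 0, 0, -0.0687, -0.3, -0.3, 0.085],
    [0.22, 0, 0, -0.0687, -0.35, -0.35, 0.085],
    [0.2488, 0, 0, -0.0687, -0.4, -0.4, 0.085],
    [0.2488, 0, 0, -0.0687, -0.45, -0.45, 0.085],
    [0.2488, 0, 0, -0.0687, -0.45, -0.45, 0.085],
    [0.2488, 0, 0, -0.0687, -0.45, -0.45, 0.085]
  ]
}}

```text
clock: 2.2
tool_pos: [0.5032, -0.1611, 0.3004]
eef_rot: [-0.005, 0.708, -0.003, -0.706]
ft_force: [-0.1, -0.3, -0.1]
width: 0.0849
```

Run:
```python
from h import *
s=status.sense(); print(s["clock"],s["tool_pos"],s["qpos"].round(2),s["ft_force"])
im,d,P=shot("wrist","w1.png"); np.save("w1_P.npy",P); print(vision.calibration("wrist")["eye"])
for k in ("cover","lock_knob","cover_grip"):
    for r in cut_out(k,"wrist")[:2]:
        m=r["region"]&(d>0); Q=P[m]; mr=cv2.minAreaRect(Q[:,:2].astype(np.float32)*1000)
        print(k,round(r["conf"],2),np.round(r["box"]),Q.mean(0).round(3),np.percentile(Q[:,2],[5,50,95]).round(3),np.round(mr[0]),np.round(mr[1]),round(mr[2],1))
Q=P.reshape(-1,3)
for lab,(x0,x1,z0,z1) in {"knob":(.44,.50,.095,.115),"fin":(.51,.60,.09,.11),"plate":(.48,.64,.06,.07)}.items():
    m=(Q[:,0]>x0)&(Q[:,0]<x1)&(abs(Q[:,1]+.166)<.13)&(Q[:,2]>z0)&(Q[:,2]<z1); A=Q[m]
    if len(A)<5: print(lab,len(A)); continue
    mr=cv2.minAreaRect(A[:,:2].astype(np.float32)*1000); print(lab,len(A),A.mean(0).round(4),np.median(A[:,2]).round(4),np.round(mr[0],1),np.round(mr[1],1),round(mr[2],1),A.min(0).round(3),A.max(0).round(3))
```

```text
2.2 [ 0.50315028 -0.16110064  0.30038176] [ 0.3   0.26 -0.09  1.97  0.03  0.9  -1.39] [-0.08579499 -0.27074869 -0.06574719]
[ 0.57286387 -0.16438524  0.44192237]
cover 0.63 [322. 123. 181. 119.] [ 0.555 -0.165  0.065] [0.063 0.064 0.066] [ 550. -165.] [223. 130.] 88.4
lock_knob 0.61 [319. 202.  24.  47.] [ 0.474 -0.162  0.082] [0.071 0.073 0.104] [ 461. -162.] [24. 65.] 88.9
cover_grip 0.83 [324. 125. 186. 110.] [ 0.555 -0.165  0.065] [0.063 0.064 0.066] [ 548. -166.] [224. 123.] 89.4
knob 257 [ 0.4637 -0.1616  0.1022] 0.1027 [ 462.7 -161.5] [15.6 16.2] 89.2 [ 0.455 -0.169  0.095] [ 0.471 -0.154  0.105]
fin 732 [ 0.5535 -0.1651  0.0979] 0.098 [ 552.8 -165.1] [14.  49.1] 88.3 [ 0.528 -0.173  0.094] [ 0.577 -0.158  0.1  ]
plate 18072 [ 0.555  -0.1652  0.0641] 0.0641 [ 544.5 -164.8] [191.3 127.9] 88.4 [ 0.48  -0.261  0.061] [ 0.61  -0.068  0.07 ]
```

View pics/w1.png

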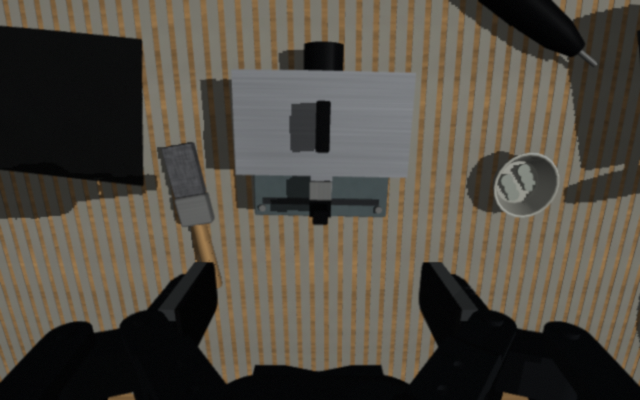

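Run:
```python
from h import *
s=status.sense(); print(s["clock"],s["tool_pos"],rot(s["eef_rot"]).as_matrix().round(4))
print(delta([.4630,-.1617,.082],-.028,True))
```

```text
2.4 [ 0.49981267 -0.16724459  0.29996804] [[-6.000e-04 -2.240e-02 -9.997e-01]
 [-7.000e-04 -9.997e-01  2.240e-02]
 [-1.000e+00  7.000e-04  6.000e-04]]
(array([ 0.0056,  0.0006, -0.0007]), array([ 0.218 , -0.0049,  0.0368]))
```

{"api": "arm_command", "payload": {
  "deltas": [
    [0.0056, 0, 0, 0.04, -0.005, 0.037, 0.085],
    [0.0056, 0, 0, 0.08, -0.005, 0.037, 0.085],
    [0.0056, 0, 0, 0.12, -0.005, 0.037, 0.085],
    [0.0056, 0, 0, 0.16, -0.005, 0.037, 0.085],
    [0.0056, 0, 0, 0.19, -0.005, 0.037, 0.085],
    [0.0056, 0, 0, 0.21, -0.005, 0.037, 0.085],
    [0.0056, 0, 0, 0.218, -0.005, 0.037, 0.085],
    [0.0056, 0, 0, 0.218, -0.005, 0.037, 0.085],
    [0.0056, 0, 0, 0.218, -0.005, 0.037, 0.03],
    [0.0056, 0, 0, 0.218, -0.005, 0.037, 0.0],
    [0.0056, 0, 0, 0.218, -0.005, 0.037, 0.0],
    [0.0056, 0, 0, 0.218, -0.005, 0.037, 0.0],
    [0.0056, 0, 0, 0.218, -0.005, 0.037, 0.0]
  ],
  "grip_force": 25
}}

```text
clock: 4.03
tool_pos: [0.4639, -0.1602, 0.0824]
eef_rot: [-0.009, 0.707, -0.009, -0.707]
ft_force: [-1.4, -1.0, 5.7]
width: 0.0154
```

{"api": "arm_command", "payload": {
  "deltas": [
    [0, 0, 0, 0, -0.005, 0, 0],
    [0, 0, 0, 0, -0.01, 0, 0],
    [0, 0, 0, 0, -0.016, 0, 0],
    [0, 0, 0, 0, -0.022, 0, 0],
    [0, 0, 0, 0, -0.028, 0, 0],
    [0, 0, 0, 0, -0.033, 0, 0],
    [0, 0, 0, 0, -0.036, 0, 0],
    [0, 0, 0, 0, -0.038, 0, 0],
    [0, 0, 0, 0, -0.039, 0, 0],
    [0, 0, 0, 0, -0.039, 0, 0]
  ]
}}

```text
clock: 5.28
tool_pos: [0.4651, -0.1213, 0.0824]
eef_rot: [-0.009, 0.707, -0.009, -0.707]
ft_force: [-1.4, -1.0, 6.0]
width: 0.0153
```

{"api": "arm_command", "payload": {
  "deltas": [
    [0, 0, 0, 0, -0.001, 0, 0],
    [0, 0, 0, 0, -0.002, 0, 0],
    [0, 0, 0, 0, -0.003, 0, 0],
    [0, 0, 0, 0, -0.004, 0, 0],
    [0, 0, 0, 0, -0.005, 0, 0],
    [0, 0, 0, 0, -0.005, 0, 0]
  ]
}}

```text
clock: 6.02
tool_pos: [0.4652, -0.1183, 0.0824]
eef_rot: [-0.009, 0.707, -0.011, -0.707]
ft_force: [-1.0, -5.7, 5.0]
width: 0.0153
```

{"api": "arm_command", "payload": {
  "deltas": [
    [0, 0, 0, 0, -0.002, 0, 0],
    [0, 0, 0, 0, -0.002, 0, 0],
    [0, 0, 0, 0, -0.002, 0, 0]
  ]
}}

```text
clock: 6.4
tool_pos: [0.4652, -0.1182, 0.0824]
eef_rot: [-0.009, 0.708, -0.012, -0.707]
ft_force: [-1.6, -9.6, 4.2]
width: 0.0155
```

{"api": "arm_command", "payload": {
  "deltas": [
    [0, 0, 0, 0, 0.003, 0, 0],
    [0, 0, 0, 0, 0.003, 0, 0.06],
    [0, 0, 0, 0, 0.003, 0, 0.085],
    [0, 0, 0, 0, 0.003, 0, 0.085],
    [0, 0, 0, -0.03, 0.003, 0, 0.085],
    [0, 0, 0, -0.06, 0.01, -0.02, 0.085],
    [0, 0, 0, -0.09, 0.025, -0.05, 0.085],
    [0, 0, 0, -0.09, 0.048, -0.088, 0.085],
    [0, 0, 0, -0.09, 0.048, -0.088, 0.085],
    [0, 0, 0, -0.09, 0.048, -0.088, 0.085]
  ]
}}

```text
clock: 7.65
tool_pos: [0.5504, -0.1636, 0.1712]
eef_rot: [0.009, -0.706, 0.009, 0.708]
ft_force: [0.7, 1.1, 0.0]
width: 0.085
```

Run:
```python
from h import *
im,d,P=shot("wrist","w2.png"); shot("top","t2.png")
Q=P.reshape(-1,3)
for lab,(x0,x1,z0,z1) in {"knob":(.44,.50,.095,.115),"fin":(.51,.60,.09,.11),"plate":(.51,.64,.06,.07)}.items():
    m=(Q[:,0]>x0)&(Q[:,0]<x1)&(abs(Q[:,1]+.166)<.13)&(Q[:,2]>z0)&(Q[:,2]<z1); A=Q[m]
    if len(A)<5: print(lab,len(A)); continue
    mr=cv2.minAreaRect(A[:,:2].astype(np.float32)*1000); print(lab,len(A),A.mean(0).round(4),np.median(A[:,2]).round(4),np.round(mr[0],1),np.round(mr[1],1),round(mr[2],1))
s=status.sense(); print(s["clock"],s["tool_pos"],s["ft_force"])
print(delta([.5532,-.1652,.071],-.028,True))
t=cv2.imread("pics/t2.png")[150:290,260:440]
o=np.zeros((600,640,3),np.uint8); o[:350]=cv2.imread("pics/w2.png")[:350]; o[350:,:321]=cv2.resize(t,(321,250),interpolation=3)
cv2.imwrite("pics/b.png",o)
```

```text
knob 533 [ 0.4657 -0.1185  0.1019] 0.1027 [ 464.2 -118.1] [16.2 16.2] 89.2
fin 1591 [ 0.5551 -0.1653  0.0978] 0.0979 [ 553.6 -165.4] [13.7 50.1] 88.4
plate 31283 [ 0.5625 -0.1648  0.0641] 0.0641 [ 557.8 -165.5] [190.6 100.6] 88.4
7.75 [ 0.54993678 -0.16320761  0.17125043] [-0.3646166  -0.41975729  0.55457409]
(array([0.0034, 0.0028, 0.0009]), array([ 0.1002,  0.002 , -0.0036]))
```

View pics/b.png

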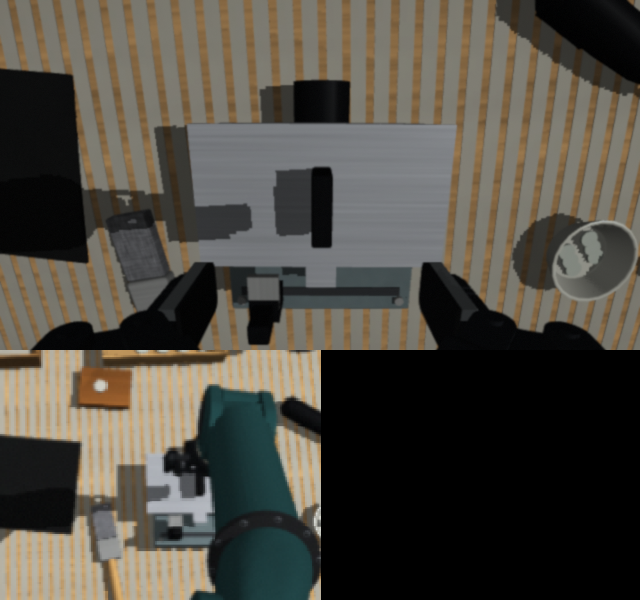

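The knob and tongue are now at (265,290), clear of the ear at (320,278). The fin is at (322,207). Descending to pinch the fin.

{"api": "arm_command", "payload": {
  "deltas": [
    [0.0034, 0.0028, 0, 0.03, 0.002, -0.0036, 0.085],
    [0.0034, 0.0028, 0, 0.06, 0.002, -0.0036, 0.085],
    [0.0034, 0.0028, 0, 0.08, 0.002, -0.0036, 0.085],
    [0.0034, 0.0028, 0, 0.095, 0.002, -0.0036, 0.085],
    [0.0034, 0.0028, 0, 0.1, 0.002, -0.0036, 0.085],
    [0.0034, 0.0028, 0, 0.1, 0.002, -0.0036, 0.085],
    [0.0034, 0.0028, 0, 0.1, 0.002, -0.0036, 0.03],
    [0.0034, 0.0028, 0, 0.1, 0.002, -0.0036, 0.0],
    [0.0034, 0.0028, 0, 0.1, 0.002, -0.0036, 0.0],
    [0.0034, 0.0028, 0, 0.1, 0.002, -0.0036, 0.0],
    [0.0034, 0.0028, 0, 0.1, 0.002, -0.0036, 0.0]
  ],
  "grip_force": 80
}}

```text
clock: 9.12
tool_pos: [0.5554, -0.1664, 0.0725]
eef_rot: [-0.01, 0.708, -0.01, -0.706]
ft_force: [-0.7, -0.0, 3.3]
width: 0.0128
```

Shift towards +y (tool −y) and feel.

{"api": "arm_command", "payload": {
  "deltas": [
    [0, 0, 0, 0, -0.001, 0, 0],
    [0, 0, 0, 0, -0.002, 0, 0],
    [0, 0, 0, 0, -0.003, 0, 0],
    [0, 0, 0, 0, -0.004, 0, 0],
    [0, 0, 0, 0, -0.005, 0, 0],
    [0, 0, 0, 0, -0.005, 0, 0]
  ]
}}

```text
clock: 9.88
tool_pos: [0.5559, -0.163, 0.0724]
eef_rot: [-0.01, 0.708, -0.011, -0.706]
ft_force: [0.0, -3.9, 5.0]
width: 0.0126
```

{"api": "arm_command", "payload": {
  "deltas": [
    [0, 0, 0, 0, -0.001, 0, 0],
    [0, 0, 0, 0, -0.002, 0, 0],
    [0, 0, 0, 0, -0.003, 0, 0],
    [0, 0, 0, 0, -0.004, 0, 0],
    [0, 0, 0, 0, -0.004, 0, 0]
  ]
}}

```text
clock: 10.5
tool_pos: [0.5561, -0.1588, 0.0724]
eef_rot: [-0.01, 0.709, -0.011, -0.705]
ft_force: [-1.0, -3.1, 5.2]
width: 0.0123
```

{"api": "arm_command", "payload": {
  "deltas": [
    [0, 0, 0, 0, -0.001, 0, 0],
    [0, 0, 0, 0, -0.002, 0, 0],
    [0, 0, 0, 0, -0.003, 0, 0],
    [0, 0, 0, 0, -0.004, 0, 0],
    [0, 0, 0, 0, -0.005, 0, 0],
    [0, 0, 0, 0, -0.006, 0, 0],
    [0, 0, 0, 0, -0.006, 0, 0]
  ]
}}

```text
clock: 11.38
tool_pos: [0.5563, -0.1541, 0.0724]
eef_rot: [-0.01, 0.709, -0.012, -0.705]
ft_force: [-0.2, -6.4, 3.8]
width: 0.0126
```

Run:
```python
from h import *
im,d,P=shot("wrist","w3.png")
Q=P.reshape(-1,3); m=(Q[:,0]>.585)&(Q[:,0]<.61)&(abs(Q[:,1]+.16)<.13)&(Q[:,2]>.06)&(Q[:,2]<.07); A=Q[m]
print(len(A),np.percentile(A[:,1],[0.5,99.5]),A[:,2].mean())
im,d,P=shot("scene","s3.png")
Q=P.reshape(-1,3); m=(Q[:,0]>.585)&(Q[:,0]<.61)&(abs(Q[:,1]+.16)<.13)&(Q[:,2]>.06)&(Q[:,2]<.07); A=Q[m]
print(len(A),np.percentile(A[:,1],[0.5,99.5]))
P=np.load("scene_P.npy");Q=P.reshape(-1,3); m=(Q[:,0]>.585)&(Q[:,0]<.61)&(abs(Q[:,1]+.16)<.13)&(Q[:,2]>.06)&(Q[:,2]<.07); A=Q[m]
print(len(A),np.percentile(A[:,1],[0.5,99.5]))
```

```text
22798 [-0.24853506 -0.06069784] 0.06409290016223472
406 [-0.24965267 -0.06260388]
425 [-0.26306962 -0.07415542]
```

{"api": "arm_command", "payload": {
  "deltas": [
    [0, 0, 0, 0, 0.001, 0, 0],
    [0, 0, 0, -0.002, 0.001, 0, 0],
    [0, 0, 0, -0.004, 0.001, 0, 0],
    [0, 0, 0, -0.006, 0.001, 0, 0]
  ],
  "grip_force": 100
}}

```text
clock: 11.98
tool_pos: [0.5546, -0.1537, 0.077]
eef_rot: [-0.01, 0.707, -0.011, -0.707]
ft_force: [0.2, -6.7, -5.5]
width: 0.0119
```

{"api": "arm_command", "payload": {
  "deltas": [
    [0, 0, 0, -0.004, 0, 0, 0],
    [0, 0, 0, -0.008, 0, 0, 0],
    [0, 0, 0, -0.012, 0, 0, 0],
    [0, 0, 0, -0.012, 0, 0, 0]
  ]
}}

```text
clock: 12.48
tool_pos: [0.5554, -0.1506, 0.0898]
eef_rot: [-0.01, 0.708, -0.009, -0.706]
ft_force: [0.0, -0.9, -2.4]
width: 0.0122
```

Run:
```python
from h import *
s=status.sense(); print(s["ft_force"],s["moment"])
im,d,P=shot("wrist","w4.png"); m=cut_out("cover","wrist")[0]["region"]
A=P[m&(P[...,2]>.055)&(P[...,2]<.1)&(P[...,0]>.585)]
c=np.linalg.lstsq(np.c_[A[:,:2]-[.555,-.153],np.ones(len(A))],A[:,2],rcond=None)[0]; print(len(A),c)
```

```text
[ 0.04810267 -0.91246702 -2.42690714] [ 0.07003702  0.00841287 -0.08914678]
23185 [-0.06680674  0.00297579  0.08394863]
```

{"api": "arm_command", "payload": {
  "deltas": [
    [0, 0, 0, -0.01, 0, 0, 0],
    [0, 0, 0, -0.025, 0, 0, 0],
    [0, 0, 0, -0.045, 0, 0, 0],
    [0, 0, 0, -0.065, 0, 0, 0],
    [0, 0, 0, -0.08, 0, 0, 0],
    [0, 0, 0, -0.085, 0, 0, 0],
    [0, 0, 0, -0.085, 0, 0, 0]
  ]
}}

```text
clock: 13.45
tool_pos: [0.5553, -0.1524, 0.1753]
eef_rot: [-0.01, 0.708, -0.01, -0.706]
ft_force: [-0.0, 0.8, -3.6]
width: 0.0124
```

Run:
```python
from h import *
im,d,P=shot("wrist","w5.png"); m=cut_out("cover","wrist")[0]["region"]
A=P[m&(P[...,2]>.14)&(P[...,2]<.2)&(P[...,0]>.585)]
c=np.linalg.lstsq(np.c_[A[:,:2]-[.555,-.153],np.ones(len(A))],A[:,2],rcond=None)[0]; print(len(A),c)
for n in("top","scene"):
    I=cv2.imread("pics/%s.png"%n).max(2); Q=np.load(n+"_P.npy")
    M=(I<45)&(abs(Q[...,2])<.02)&(Q[...,0]>.45)&(Q[...,0]<.72)&(Q[...,1]>.02)&(Q[...,1]<.36)
    k,l,st,_=cv2.connectedComponentsWithStats(M.astype(np.uint8)); b=1+st[1:,4].argmax()
    mr=cv2.minAreaRect(Q[l==b][:,:2].astype(np.float32)*1000); print(n,mr,Q[l==b].mean(0))
s=status.sense(); print(s["clock"],s["tool_pos"],s["qpos"].round(2))
```

```text
23014 [-0.06295617  0.00147582  0.16924081]
top ((581.8875732421875, 190.1580810546875), (264.6451416015625, 176.0391387939453), 82.84727478027344) [0.58035781 0.18964099 0.00390949]
scene ((585.2100219726562, 190.72158813476562), (269.1316223144531, 179.3672332763672), 82.1838150024414) [0.59100324 0.18889536 0.00384572]
13.55 [ 0.55473624 -0.15220436  0.17437709] [ 0.23  0.48 -0.05  2.    0.04  0.67 -1.45]
```

Run:
```python
from h import *
t=np.array([.585,.190,.175]); s=status.sense(); r=rot(s["eef_rot"])
q=tgt(-.131+np.pi)*R.from_rotvec([0,.06,0])
print((r.inv()*q).as_rotvec().round(4), r.inv().apply(t-s["tool_pos"]).round(4), r.as_matrix().round(3))
```

```text
[0.1021 0.0586 0.0034] [-0.0005 -0.3429 -0.0204] [[ 0.001 -0.029 -1.   ]
 [ 0.    -1.     0.029]
 [-1.    -0.    -0.001]]
```

{"api": "arm_command", "payload": {
  "deltas": [
    [0.005, 0.01, 0, 0, -0.01, 0, 0],
    [0.01, 0.02, 0, 0, -0.03, -0.001, 0],
    [0.02, 0.03, 0, 0, -0.06, -0.003, 0],
    [0.03, 0.04, 0, 0, -0.095, -0.005, 0],
    [0.04, 0.05, 0, 0, -0.135, -0.008, 0],
    [0.05, 0.0586, 0, 0, -0.175, -0.01, 0],
    [0.06, 0.0586, 0, 0, -0.215, -0.013, 0],
    [0.07, 0.0586, 0, 0, -0.25, -0.015, 0],
    [0.08, 0.0586, 0, 0, -0.28, -0.017, 0],
    [0.09, 0.0586, 0, 0, -0.305, -0.018, 0],
    [0.1, 0.0586, 0, 0, -0.325, -0.019, 0],
    [0.102, 0.0586, 0.0034, 0, -0.337, -0.02, 0],
    [0.102, 0.0586, 0.0034, 0, -0.343, -0.0204, 0],
    [0.102, 0.0586, 0.0034, 0, -0.343, -0.0204, 0],
    [0.102, 0.0586, 0.0034, 0, -0.343, -0.0204, 0]
  ]
}}

```text
clock: 15.42
tool_pos: [0.5856, 0.1886, 0.175]
eef_rot: [-0.045, 0.727, -0.049, -0.684]
ft_force: [-0.0, -0.0, -2.9]
width: 0.0124
```

Run:
```python
from h import *
im,d,P=shot("wrist","w6.png"); shot("scene","s6.png"); m=cut_out("cover","scene")
im,d,P=shot("wrist","w6.png"); m=cut_out("cover","wrist")[0]["region"]
A=P[m&(P[...,2]>.14)&(P[...,2]<.2)&(P[...,0]>.61)]
c=np.linalg.lstsq(np.c_[A[:,:2]-[.585,.19],np.ones(len(A))],A[:,2],rcond=None)[0]; print(len(A),c)
mr=cv2.minAreaRect(A[:,:2].astype(np.float32)*1000); print(mr)
s=status.sense(); r=rot(s["eef_rot"]); print(s["clock"],s["tool_pos"],s["ft_force"],r.as_matrix().round(3))
t=np.array([.585,.190,.045]);print(r.inv().apply(t-s["tool_pos"]).round(4))
o=np.zeros((600,640,3),np.uint8); o[:350]=cv2.imread("pics/w6.png")[:350]; o[350:,:480]=cv2.resize(cv2.imread("pics/s6.png")[140:290,200:488],(480,250),interpolation=3)
cv2.imwrite("pics/c.png",o)
```

```text
27786 [ 0.02040449 -0.00467447  0.16784996]
((619.3214111328125, 185.176025390625), (191.6868133544922, 41.32768630981445), 83.07112884521484)
15.675 [0.58572604 0.18928416 0.17511536] [ 0.46285418  0.01183884 -3.69605166] [[ 0.061 -0.132 -0.989]
 [-0.008 -0.991  0.131]
 [-0.998  0.    -0.061]]
[ 0.1298 -0.0006  0.0088]
```

View pics/c.png

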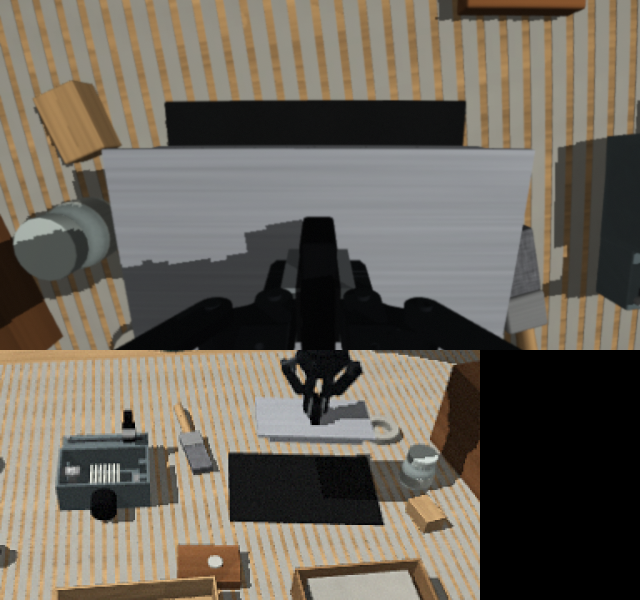

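{"api": "arm_command", "payload": {
  "deltas": [
    [0, -0.02, 0, 0.015, 0, 0.001, 0],
    [0, -0.02, 0, 0.035, 0, 0.002, 0],
    [0, -0.02, 0, 0.055, 0, 0.004, 0],
    [0, -0.02, 0, 0.075, 0, 0.005, 0],
    [0, -0.02, 0, 0.095, 0, 0.006, 0],
    [0, -0.02, 0, 0.11, 0, 0.007, 0],
    [0, -0.02, 0, 0.12, 0, 0.008, 0],
    [0, -0.02, 0, 0.126, 0, 0.008, 0],
    [0, -0.02, 0, 0.128, 0, 0.008, 0],
    [0, -0.02, 0, 0.128, 0, 0.008, 0]
  ]
}}

```text
clock: 16.92
tool_pos: [0.5859, 0.19, 0.0471]
eef_rot: [-0.045, 0.72, -0.047, -0.691]
ft_force: [-0.4, 0.5, -3.1]
width: 0.0125
```

{"api": "arm_command", "payload": {
  "deltas": [
    [0, 0, 0, 0.001, 0, 0, 0],
    [0, 0, 0, 0.002, 0, 0, 0],
    [0, 0, 0, 0.003, 0, 0, 0],
    [0, 0, 0, 0.004, 0, 0, 0],
    [0, 0, 0, 0.005, 0, 0, 0],
    [0, 0, 0, 0.006, 0, 0, 0],
    [0, 0, 0, 0.006, 0, 0, 0]
  ]
}}

```text
clock: 17.8
tool_pos: [0.5859, 0.1898, 0.0413]
eef_rot: [-0.045, 0.72, -0.047, -0.691]
ft_force: [-1.1, -0.3, 2.0]
width: 0.0126
```

{"api": "arm_command", "payload": {
  "deltas": [
    [0, 0, 0, 0.001, 0, 0, 0],
    [0, 0, 0, 0.001, 0, 0, 0]
  ],
  "grip_force": 20
}}

```text
clock: 18.05
tool_pos: [0.5861, 0.1898, 0.0412]
eef_rot: [-0.045, 0.72, -0.047, -0.691]
ft_force: [-2.5, -1.9, 8.2]
width: 0.0124
```

{"api": "arm_command", "payload": {
  "deltas": [
    [0, 0, 0, 0, 0, 0, 0.03],
    [0, 0, 0, 0, 0, 0, 0.06],
    [0, 0, 0, 0, 0, 0, 0.085],
    [0, 0, 0, 0, 0, 0, 0.085],
    [0, 0, 0, -0.02, 0, 0, 0.085],
    [0, 0, 0, -0.05, 0, 0, 0.085],
    [0, 0, 0, -0.1, 0, 0, 0.085],
    [0, 0, 0, -0.16, 0, 0, 0.085],
    [0, 0, 0, -0.2, 0, 0, 0.085],
    [0, 0, 0, -0.2, 0, 0, 0.085],
    [0, 0, 0, -0.2, 0, 0, 0.085]
  ]
}}

```text
clock: 19.42
tool_pos: [0.577, 0.1907, 0.24]
eef_rot: [-0.045, 0.72, -0.047, -0.691]
ft_force: [0.3, -0.3, -0.4]
width: 0.0852
```

Run:
```python
from h import *
s=status.sense(); print(s["clock"],s["tool_pos"],s["ft_force"])
im,d,P=shot("wrist","w7.png"); shot("scene","s7.png")
Q=P.reshape(-1,3)
for lab,(z0,z1) in {"plate":(.028,.038),"fin":(.06,.075)}.items():
    A=Q[(abs(Q[:,0]-.585)<.09)&(abs(Q[:,1]-.19)<.12)&(Q[:,2]>z0)&(Q[:,2]<z1)]
    mr=cv2.minAreaRect(A[:,:2].astype(np.float32)*1000)
    c=np.linalg.lstsq(np.c_[A[:,:2]-A[:,:2].mean(0),np.ones(len(A))],A[:,2],rcond=None)[0]
    print(lab,len(A),np.round(mr[0]),np.round(mr[1]),round(mr[2],1),c.round(4))
_,_,S=shot("top"); S=S.reshape(-1,3); A=S[(abs(S[:,0]-.465)<.03)&(abs(S[:,1]+.14)<.06)&(S[:,2]>.095)&(S[:,2]<.115)]; print("knob",len(A),A.mean(0) if len(A) else 0)
o=np.zeros((600,640,3),np.uint8); o[:350]=cv2.imread("pics/w7.png")[:350]; o[350:,:480]=cv2.resize(cv2.imread("pics/s7.png")[140:290,200:488],(480,250),interpolation=3)
cv2.imwrite("pics/d.png",o)
```

```text
19.425 [0.57698211 0.19072801 0.23998702] [ 0.27533781 -0.31222833 -0.38213558]
plate 19115 [576. 192.] [191. 127.] 82.5 [0.0012 0.0003 0.0321]
fin 790 [586. 191.] [13. 50.] 82.3 [-0.0046 -0.0216  0.0658]
knob 33 [ 0.4643416  -0.11783128  0.10294034]
```

View pics/d.png

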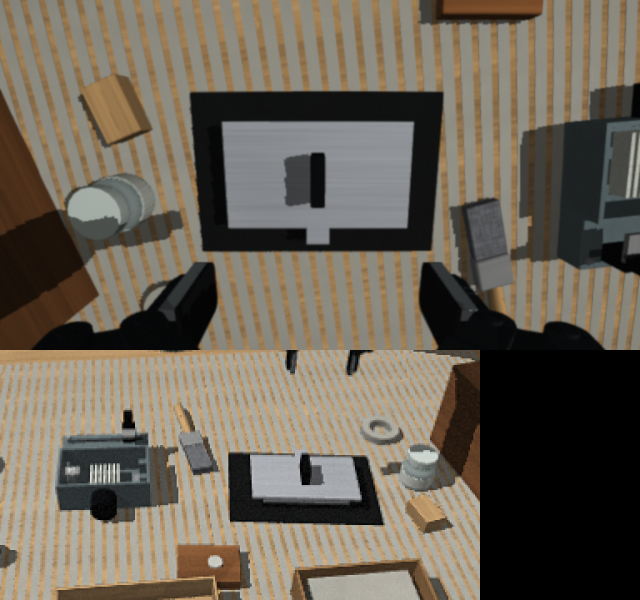

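The cover stands level in the middle of the mat (plate at pixels 222–413, mat at 192–442). The lock is still open and the gripper is clear, so I'm handing in.

```bash
python3 -c "
from workcell import arm; print(arm.finish_job())"
```

```text
the job is handed in; nothing more can be done
None
```

The dust box is open and the job was handed in at about 19.6 s of the 51 s allowed; `finish_job` gave no verdict.

- **Lock:** I gripped the knob and slid it about 42 mm along +y, where it stopped hard at about 10 N. A last look showed the knob still at that end.
- **Cover release:** I pinched the fin and the cover gave towards +y. I shifted it about 12.4 mm to its stop, then lifted it. It tilted about 0.065 rad in the grip, so I turned the tool to level it before lowering.
- **Set-down:** I lowered it in 1 mm steps, with at most about 10 N at the wrist when it touched the mat, then released it and backed off upwards.

The last checks before handing in:

| Check | Measured |
|---|---|
| Cover centre | about (0.586, 0.191), against the mat's (0.583, 0.190) |
| Yaw | 82.3–82.5°, against the mat's 82.2–82.8° |
| Tilt | about 0.001 rad |
| Cover height (underside) | about 27 mm |
| Gripper | open, clear of everything, near-zero wrist force |

The plate outline gave a centre about 10 mm off in x. That outline includes the ear, so I trusted the fin centre instead. The other things on the bench looked unmoved in the pictures, but I did not measure them.

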